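# Roll a waxed thread spool from its caddy into the cradle and hang up the caddy

### The arm

A 6-joint arm with a two-finger parallel gripper is mounted at the origin on the work surface. World frame = base frame: x ahead of the robot, y to its left, z up, the work surface at z = 0. Lengths are in m, angles in rad, forces in N, time in s.
With the tool pointing down it reaches from about 0.35 to 0.725 m from the base axis. Payload 4.3 kg.
Tool frame: the origin (TCP) lies between the finger pads; the fingertips stand 8 mm ahead of it and the grasp point (between the pads) lies 11 mm behind it (ctrl.nose_length is the distance from the TCP to the fingertips, in m); z points along the fingers, y is the line along which they close (so a half turn about z gives the same grasp; the last joint's range is limited). The gripper opens to 85 mm and grips with 20 to 120 N. Pads are 22 mm wide; open, the fingers measure 114 mm over their backs; the gripper's body (76 mm by 85 mm) begins 54 mm behind the grasp point. The pads swing forward as they close: fully open they stand 13 mm farther back than shut.
Start: joints at [1.148, 0.377, 0.081, 1.274, 0, 1.46], TCP at [0.177, 0.547, 0.239] pointing down, gripper open.
Joint ranges: [-2.72, 2.72], [-0.84, 1.66], [-1.02, 1.22], [-1.77, 2.12], [-1.37, 1.28], [-3.14, 3.14]. Speed limits (rad/s): [2.57, 2.57, 3.14, 3.14, 3.14, 3.14].

### API

Orientations are given as [roll, pitch, yaw] about the fixed x, y, z axes, in that order (R = Rz(yaw) Ry(pitch) Rx(roll)).
In Python, from bench import ctrl, read_camera, camera_info gives the robot as it stands. The module is installed in compiled form; this text tells all that it offers.
- The arm moves only by the shell command python3 -m inch 'ROWS' [FORCE]. ROWS is JSON, a list of rows, each a list of 7 numbers: the turn, a rotation vector about the tool's x, y, z in rad, then the shift along the tool's x, y, z in mm, then the closure, from 0 (fully open) to 1 (shut). A call has 1 to 12 rows; each row is the pose to reach, as a shift and turn from the pose commanded when the call began, along the tool's axes at that moment; what a row does not reach only later rows make up. A row lasts 1/12 s, in which the tool goes at most 41.7 mm and 7.16 degrees, less where a joint would pass 70% of its speed; a pose out of reach is approached as far as the arm can. A call with a gripper value outside its range is refused whole. The fingers move at their own pace and stop on an object; FORCE is the grip in N (left out, the last holds). Time passes only in rows, so rows that repeat a pose let the fingers close. It gives the time, the measured TCP pose, the force, the opening and the grip force at its end, in the units of the state.
- ctrl.read_state(): the state, without advancing time (a new reading comes with each control period).
- read_camera(name): name is "side" or "top" or "wrist"; returns the picture (384x512x3 uint8, red, green, blue); there is no depth.
- camera_info(name): a dict with "fx", "fy", "cx", "cy" (pixels), "k1" (the pictures are not rectified: a ray, as slopes to the right and down, at radius r is drawn at 1 + k1 r^2 times it, then the intrinsics apply), "R" (3x3) and "t" (3): a world point X has camera coordinates R X + t. Camera axes: x right, y down, z forward; pixel columns grow to the right and rows downward; lengths in m; the calibration is good to about 2 mm. A picture is of the moment at which its call begins: read the wrist's pose just before it. camera_info takes no time and is no camera call; for the wrist camera it gives the pose at the moment of the call.
- ctrl.finish_job(): hands the job in; it is judged then, once.
The state is a dict: "clock": time; "joint_positions": joint angles; "qvel": joint speeds; "joint_efforts": joint torques, N m; "tcp_pos": TCP position; "orientation": TCP orientation; "contact_force": force on the tool from outside, world axes, zero at the start; "moment": the same for the moment, N m; "finger_gap": opening from 0.0 (shut) to 1.0 (fully open); "finger_force": force on a finger pad.
Only numpy, scipy, OpenCV 4.12 (cv2) and the standard library are available. Lean on these libraries where they do the work, as an engineer would, in place of code of your own. Each camera call takes 0.05 s, during which the arm holds its last target. There are 200 camera calls.

### The job

The spool of thread in the blue caddy is freshly waxed, so do not touch it: lift the caddy level by its wooden handle with the spool in it, tip it to about 40 degrees over the ramp of the wooden cradle so that the spool rolls gently out, and hold that tilt until the spool has settled in the cradle. Bring the caddy level again in the air, then hang it by its handle across both prongs of the stand and let go. Never tip the caddy past 55 degrees, drop the spool from a height or disturb the other things on the bench.

Things in the scene. Friction and masses are not known exactly. Their poses are not given: they have to be found in the camera images.
- caddy: Blue sheet-metal caddy, loose, 0.32 kg: tray 104 long (x) x 118 wide (y). Origin: centre of underside, z up when level. Floor 4 thick; sides and back (+x) 36 high, 4 thick; front (-x) open but for a lip 4 above the floor; the spool rolls over it when tipped. Straps (18 x 4) at y = +-57 carry a handle bar above the middle.
- caddy_grip (a point): Middle of the caddy's handle, a straight pale wooden bar along y: 10 thick (x), 20 tall (z 108 to 128 above the caddy's underside), 110 clear between its straps. It lies at x = +5, z = +118 in the caddy's frame, the balance point of the empty caddy; axes as the caddy's.
- caddy_lip (a point): Middle of the top outer edge of the caddy's front lip, 52 ahead (-x) of its origin, 8 above its underside.
- spool: Spool of red thread with pale wooden end discs, loose, about 0.18 kg: a cylinder of 50 diameter, 98 long. Origin at its middle, its own y axis along its length (it turns about y as it rolls). It starts lying across the caddy (along the caddy's y), free to roll on the caddy's floor.
- cradle: Fixed wooden cradle: V trough along its y, 125 (x) x 148 (y), between dark end boards 40 high, 132 apart inside. Origin on the table below the bottom of the V, which is 10 high. On +x a shallow ramp (20 degrees) rises to 34 high at x = +66; on -x a steep back-stop (45 degrees) rises to 54 at x = -44. The spool goes in down the ramp, towards -x.
- cradle_seat (a point): Where the middle of the spool lies when it rests in the cradle: x +6, y 0, 39 above the table; axes as the cradle's.
- stand: Fixed dark steel stand with two level brass prongs. Origin on the table under its post (16 x 22, 206 high); foot plate x -40 to +80, 110 wide, 12 high. Prongs (8 diameter, tops 200 high) run from a crossbar (90 wide, 204 high) at the post 110 towards -x, at y = +-35; their ends turn up to tips 214 high at x = -118.
- stand_seat (a point): Where the middle of the caddy's handle bar is when it hangs across both prongs: 65 from the post towards the tips (-x), 210 above the table; axes as the stand's.
- last: Bystander: wooden shoe last, 190 long, 106 high.
- hammer: Bystander: hammer lying on the bench.
- jar: Bystander: amber jar, 68 diameter, 80 high.
- mug: Bystander: white mug, 80 diameter, 85 high.
- tin: Bystander: round tin, 74 diameter, 60 high.
- brush: Bystander: brush lying on the bench.
- heel: Bystander: dark wooden heel block, 75 x 65 x 30.
Mind the look-alikes: they are no part of the job. Of the things that look like the spool, take the one that is farthest to the robot's right at the start.

How it is judged:
By the outcome, as a careful person would: the job done as asked, in the order asked, and still so for the second after the job is handed in, with the robot touching nothing.
It also fails if it takes over 72 s, if anything falls off the work surface, if the arm or the gripper's body presses on something with over 40 N, if the wrist force passes 120 N, or if a joint passes its speed limit or range.

## Working session

There is one attempt and no reset: what is moved stays moved. The work goes in short steps, Python scripts to look and compute and a shell command to move; the robot and the scene stay as the last step left them, time stands still between calls to the robot, and variables do not carry over. Pictures are saved under pics/ and viewed, at most 13 in all, crops included, and the job is handed in when it is done.

```bash
mkdir -p pics
python3 - <<'E'
from bench import ctrl, read_camera, camera_info
import cv2,numpy as np
s=ctrl.read_state();print({k:np.round(v,3).tolist() for k,v in s.items()})
for n in("top","side"):
    im=read_camera(n);cv2.imwrite(f"pics/{n}0.png",cv2.resize(im[:,:,::-1],(800,600),interpolation=cv2.INTER_CUBIC))
    np.save(f"pics/{n}0.npy",im)
    c=camera_info(n);print(n,{k:np.round(v,4).tolist() for k,v in c.items()})
E
```

```text
{'clock': 0.0, 'joint_positions': [1.148, 0.378, 0.08, 1.274, -0.0, 1.46], 'qvel': [-0.0, -0.001, 0.0, -0.0, -0.002, -0.001], 'joint_efforts': [0.001, -46.36, 26.988, 0.021, 0.0, 0.0], 'tcp_pos': [0.177, 0.547, 0.238], 'orientation': [-3.14, -0.0, 2.829], 'contact_force': [0.536, 0.27, 0.067], 'moment': [-0.044, -0.047, -0.034], 'finger_force': 0.0, 'finger_gap': 1.0}
top {'fx': 363.0599, 'fy': 363.0599, 'cx': 256.3225, 'cy': 191.2245, 'k1': -0.081, 'R': [[-0.0283, -0.9994, 0.0189], [-0.9888, 0.0252, -0.1468], [0.1463, -0.0229, -0.989]], 't': [0.0033, 0.5738, 1.0642]}
side {'fx': 446.7959, 'fy': 446.7959, 'cx': 248.594, 'cy': 189.2546, 'k1': -0.119, 'R': [[0.7546, -0.6562, -0.0028], [-0.3511, -0.4001, -0.8466], [0.5544, 0.6398, -0.5323]], 't': [-0.452, 0.3294, 1.046]}
```

View pics/top0.png

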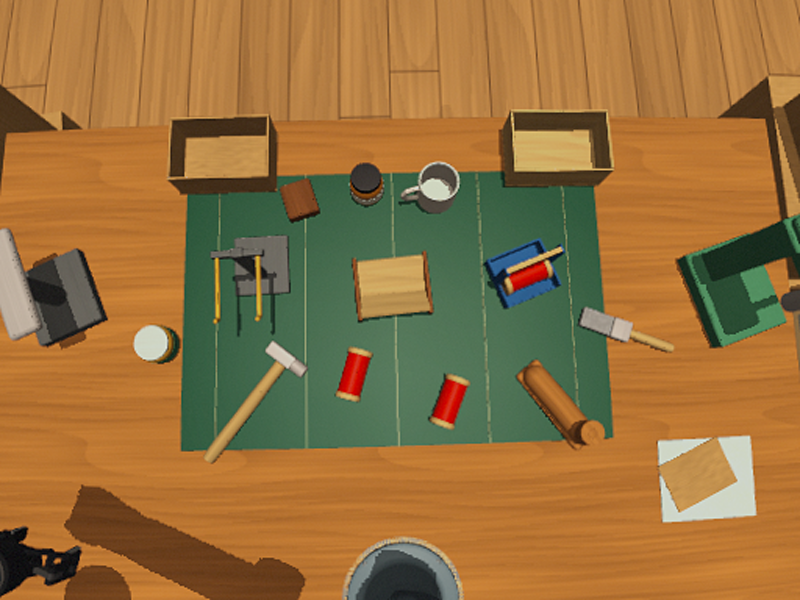

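View pics/side0.png

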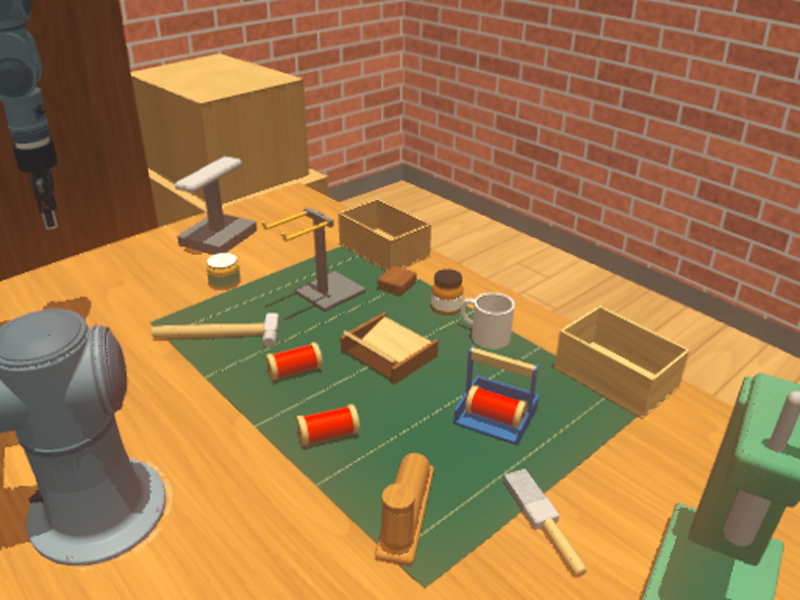

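The top view shows the caddy at about (527,272) with its front facing the robot, the cradle at (393,287), and the stand at (255,265) with its prongs towards the robot. The side view agrees: caddy (497,400), cradle (390,345), stand (325,260). Next I'll zoom in for keypoints.

Run:
```python
import cv2,numpy as np
def mont(items,fn):
    tiles=[]
    for n,x,y,w,h,f in items:
        im=np.load(f"pics/{n}0.npy")[:,:,::-1][y:y+h,x:x+w]
        t=cv2.resize(im,None,fx=f,fy=f,interpolation=cv2.INTER_CUBIC)
        for i in range(0,w,10):
            cv2.line(t,(i*f,0),(i*f,6 if (x+i)%50 else 14),(255,255,255),1)
            if (x+i)%20==0: cv2.putText(t,str(x+i),(i*f,22),0,.35,(255,255,255),1)
        for i in range(0,h,10):
            cv2.line(t,(0,i*f),(6,i*f),(255,255,255),1)
            if (y+i)%20==0: cv2.putText(t,str(y+i),(8,i*f+4),0,.35,(255,255,255),1)
        tiles.append(t)
    cv2.imwrite(fn,np.vstack([np.hstack(tiles[:2]),np.hstack(tiles[2:])]))
mont([("top",300,140,66,50,6),("top",220,150,66,50,6),("side",280,210,66,80,6),("side",215,190,66,80,6)][:2]+[("side",283,215,66,50,6),("side",215,195,66,50,6)],"pics/m1.png")
mont([("top",130,145,60,64,6),("side",165,128,70,64,6)]*1+[("side",283,235,66,50,1),("side",215,195,64,50,1)],"pics/m2.png")
```

```text
Traceback (most recent call last):
ValueError: all the input array dimensions except for the concatenation axis must match exactly, but along dimension 1, the array at index 0 has size 780 and the array at index 1 has size 130
```

View pics/m1.png

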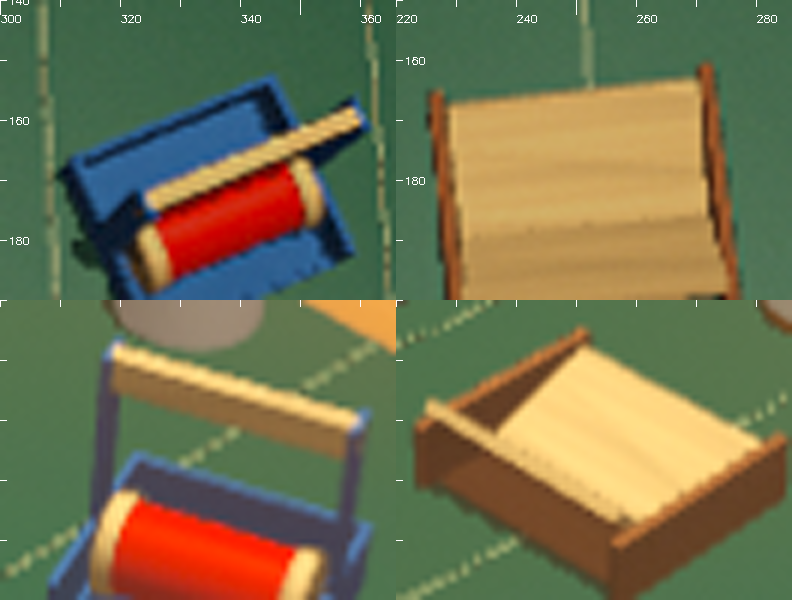

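The zoom shows the cradle's ramp and the caddy's back wall both on the side away from the robot. The handle ends are at top-camera px (325,173) and (360,159), and side px (302,222) and (343,234).

Run:
```python
import cv2,numpy as np
def tile(n,x,y,w,h,f):
    im=np.load(f"pics/{n}0.npy")[:,:,::-1][y:y+h,x:x+w]
    t=cv2.resize(im,None,fx=f,fy=f,interpolation=cv2.INTER_CUBIC)
    for i in range(0,w,10):
        cv2.line(t,(i*f,0),(i*f,6),(255,255,255),1)
        if (x+i)%20==0: cv2.putText(t,str(x+i),(i*f,18),0,.35,(255,255,255),1)
    for i in range(0,h,10):
        cv2.line(t,(0,i*f),(6,i*f),(255,255,255),1)
        if (y+i)%20==0: cv2.putText(t,str(y+i),(8,i*f+4),0,.35,(255,255,255),1)
    return t
a=np.hstack([tile("top",130,145,60,66,5),tile("side",165,130,80,66,5)])
b=np.hstack([tile("top",220,155,60,54,5),tile("side",285,215,80,54,5)])
c=np.vstack([a,b]);print(c.shape);cv2.imwrite("pics/m2.png",c)
```

```text
(600, 700, 3)
```

View pics/m2.png

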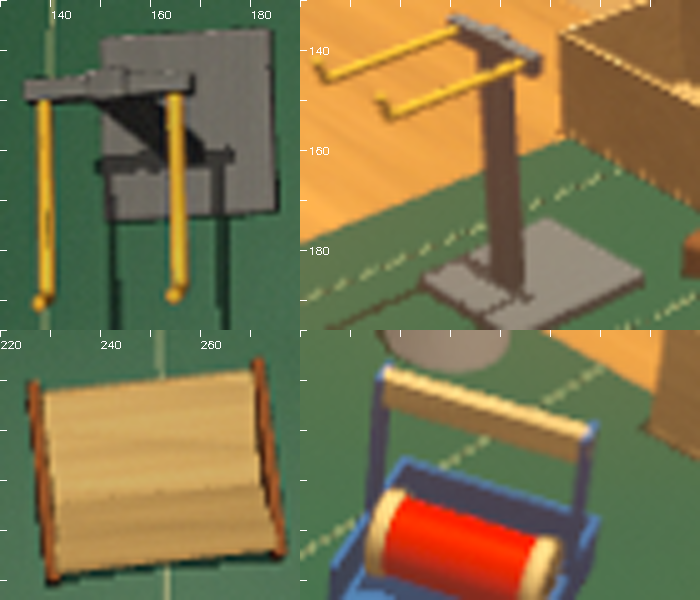

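Stand, cradle and caddy corners are now readable. Prong tips are at top px (138,205) and (165,204); the V line runs from (230,189) to (273,185). Fitting poses from these clicks.

```bash
cat > h.py <<'E'
import numpy as np,cv2
from scipy.optimize import least_squares
from scipy.spatial.transform import Rotation as Ro
from bench import camera_info
def proj(c,X):
    P=np.asarray(X)@np.asarray(c["R"]).T+c["t"]; s=P[:,:2]/P[:,2:]
    s=s*(1+c["k1"]*(s**2).sum(1,keepdims=True))
    return s*[c["fx"],c["fy"]]+[c["cx"],c["cy"]]
def place(p,L):
    L=np.asarray(L,float)/1000; c,s=np.cos(p[2]),np.sin(p[2])
    return np.c_[p[0]+c*L[:,0]-s*L[:,1],p[1]+s*L[:,0]+c*L[:,1],L[:,2]]
E
python3 - <<'E'
from h import *
D={
"stand":[("top",150,152.6,80,55,12),("top",184,151,80,-55,12),("top",185.4,187.2,-40,-55,12),("top",151.2,189,-40,55,12),("top",138,205.2,-118,35,214),("top",164.8,204,-118,-35,214),("side",168.6,143,-118,35,214),("side",181,149.6,-118,-35,214),("side",233.6,184.6,80,-55,12),("side",214,174,80,55,12),("side",189.4,186,-40,55,12)],
"cradle":[("top",228.6,167.2,66,66,34),("top",270.4,163.2,66,-66,34),("top",230.4,189.4,0,66,10),("top",273,185,0,-66,10),("top",230.4,203.6,-44,66,54),("top",275,199.4,-44,-66,54),("side",246.5,202.5,66,66,34),("side",276.5,217.8,66,-66,34),("side",220.7,212.5,-44,66,54),("side",254.5,232.2,-44,-66,54)],
"caddy":[("top",325.3,173.3,5,55,128),("top",360.3,158.8,5,-55,128),("side",303,223.2,5,55,128),("side",343,235,5,-55,128),("top",311.7,166.7,52,59,36),("top",345.3,152.8,52,-59,36),("top",358.7,182.2,-52,-59,36),("side",305.4,241,52,59,36),("side",345,253,52,-59,36)]}
for n,d in D.items():
    def res(p): return np.concatenate([proj(camera_info(c),place(p,[l]))[0]-[u,v] for c,u,v,*l in d])
    r=min((least_squares(res,[.5,0,a],loss="soft_l1") for a in (-.4,0,.4)),key=lambda r:r.cost)
    print(n,np.round(r.x,4),np.degrees(r.x[2]).round(1)); print(np.round(r.fun.reshape(-1,2),1).tolist())
E
```

```text
stand [0.6356 0.2646 0.0408] 2.3
[[0.0, -0.6], [0.3, -1.3], [0.4, -0.4], [-0.3, 0.1], [0.4, 1.4], [0.8, 0.8], [-1.0, -1.4], [-0.4, -0.8], [0.8, -0.4], [0.4, -1.2], [-1.2, -1.4]]Traceback (most recent call last):
  File "<stdin>", line 8, in <module>
  File "<stdin>", line 8, in <genexpr>
    return func(*args, **kwargs)
    result = trf(vector_fun.fun, vector_fun.jac, x0, f0, J0, lb, ub, ftol, xtol,
                 gtol, max_nfev, x_scale, loss_function, tr_solver,
                 tr_options.copy(), verbose, callback=callback_wrapped)
    return trf_no_bounds(
        fun, jac, x0, f0, J0, ftol, xtol, gtol, max_nfev, x_scale,
        loss_function, tr_solver, tr_options, verbose, callback=callback)
    J = jac(x)
    self._update_jac()
    ~~~~~~~~~~~~~~~~^^
    self.J = self.jac_wrapped(xp_copy(self.x), f0=self.f)
             ~~~~~~~~~~~~~~~~^^^^^^^^^^^^^^^^^^^^^^^^^^^^
    J, dct = approx_derivative(
             ~~~~~~~~~~~~~~~~~^
        self.fun,
        ^^^^^^^^^
    ...<2 lines>...
        **self.finite_diff_options,
        ^^^^^^^^^^^^^^^^^^^^^^^^^^^
    )
    ^
    J, _nfev = _dense_difference(fun_wrapped, x0, f0, h,
               ~~~~~~~~~~~~~~~~~^^^^^^^^^^^^^^^^^^^^^^^^
                             use_one_sided, method,
                             ^^^^^^^^^^^^^^^^^^^^^^
                             mf)
                             ^^^
    df = [f_eval - f0 for f_eval in f_evals]
                                    ^^^^^^^
    f = np.atleast_1d(self.fun(x, *self.args, **self.kwargs))
                      ~~~~~~~~^^^^^^^^^^^^^^^^^^^^^^^^^^^^^^
    return np.atleast_1d(self.fun(x))
                         ~~~~~~~~^^^
    return self.f(x, *self.args, **self.kwargs)
           ~~~~~~^^^^^^^^^^^^^^^^^^^^^^^^^^^^^^
  File "<stdin>", line 7, in res
ValueError: time passes only in moves, steps and waits
```

```bash
sed -i 's/^from bench.*$//' h.py
cat >> h.py <<'E'
import pickle,os
def cams():
    if not os.path.exists("cams.pkl"):
        from bench import camera_info
        pickle.dump({n:camera_info(n) for n in("top","side")},open("cams.pkl","wb"))
    return pickle.load(open("cams.pkl","rb"))
E
cat > fit.py <<'E'
from h import *
C=cams()
D={
"stand":[("top",150,152.6,80,55,12),("top",184,151,80,-55,12),("top",185.4,187.2,-40,-55,12),("top",151.2,189,-40,55,12),("top",138,205.2,-118,35,214),("top",164.8,204,-118,-35,214),("side",168.6,143,-118,35,214),("side",181,149.6,-118,-35,214),("side",233.6,184.6,80,-55,12),("side",214,174,80,55,12),("side",189.4,186,-40,55,12)],
"cradle":[("top",228.6,167.2,66,66,34),("top",270.4,163.2,66,-66,34),("top",230.4,189.4,0,66,10),("top",273,185,0,-66,10),("top",230.4,203.6,-44,66,54),("top",275,199.4,-44,-66,54),("side",246.5,202.5,66,66,34),("side",276.5,217.8,66,-66,34),("side",220.7,212.5,-44,66,54),("side",254.5,232.2,-44,-66,54)],
"caddy":[("top",325.3,173.3,5,55,128),("top",360.3,158.8,5,-55,128),("side",303,223.2,5,55,128),("side",343,235,5,-55,128),("top",311.7,166.7,52,59,36),("top",345.3,152.8,52,-59,36),("top",358.7,182.2,-52,-59,36),("side",305.4,241,52,59,36),("side",345,253,52,-59,36)]}
F={}
for n,d in D.items():
    def res(p): return np.concatenate([proj(C[c],place(p,[l]))[0]-[u,v] for c,u,v,*l in d])
    r=least_squares(res,[.5,0,.1],loss="soft_l1")
    F[n]=r.x
    print(n,np.round(r.x,4),np.degrees(r.x[2]).round(1)); print(np.round(r.fun.reshape(-1,2),1).tolist())
pickle.dump(F,open("fit.pkl","wb"))
W={"stand":[[(80,55,12),(80,-55,12),(-40,-55,12),(-40,55,12),(80,55,12)],[(-8,35,200),(-110,35,200),(-118,35,214)],[(-8,-35,200),(-110,-35,200),(-118,-35,214)],[(0,45,204),(0,-45,204)]],
"cradle":[[(66,66,34),(0,66,10),(-44,66,54),(-44,-66,54),(0,-66,10),(66,-66,34),(66,66,34)],[(0,66,10),(0,-66,10)]],
"caddy":[[(-52,-59,36),(52,-59,36),(52,59,36),(-52,59,36)],[(5,57,36),(5,57,128),(5,-57,128),(5,-57,36)],[(-52,59,8),(-52,-59,8)]]}
def tile(n,x,y,w,h,f):
    t=cv2.resize(np.load(f"pics/{n}0.npy")[:,:,::-1][y:y+h,x:x+w],None,fx=f,fy=f,interpolation=cv2.INTER_CUBIC)
    for k,L in W.items():
        for l in L:
            q=((proj(C[n],place(F[k],l))-[x,y]+.5)*f).round().astype(int)
            cv2.polylines(t,[q.reshape(-1,1,2)],False,(255,0,255),1)
    return t
a=np.hstack([tile("top",130,145,60,66,4),tile("top",222,145,60,66,4),tile("top",302,145,66,66,4)])
b=np.hstack([tile("side",165,130,72,80,4),tile("side",216,190,64,80,4),tile("side",286,215,50+0,80,4)])
c=np.vstack([a,b]);cv2.imwrite("pics/ov.png",c);print(c.shape)
E
python3 fit.py
```

```text
stand [0.6356 0.2646 0.0408] 2.3
[[0.0, -0.6], [0.3, -1.3], [0.4, -0.4], [-0.3, 0.1], [0.4, 1.4], [0.8, 0.8], [-1.0, -1.4], [-0.4, -0.8], [0.8, -0.4], [0.4, -1.2], [-1.2, -1.4]]
cradle [0.5905 0.0011 0.083 ] 4.8
[[-0.3, 0.5], [0.2, 0.0], [0.4, 0.4], [-0.4, 0.3], [1.2, -1.6], [0.2, -2.2], [-0.5, 0.2], [0.4, 1.7], [-0.1, -0.8], [-2.6, -2.1]]
caddy [ 0.6226 -0.2614  0.3708] 21.2
[[0.1, 0.1], [-0.6, 0.3], [-0.6, 0.5], [-0.8, 0.4], [0.2, -0.7], [0.5, -0.8], [1.1, -0.2], [-0.1, -0.5], [0.1, -0.2]]
(584, 744, 3)
```

View pics/ov.png

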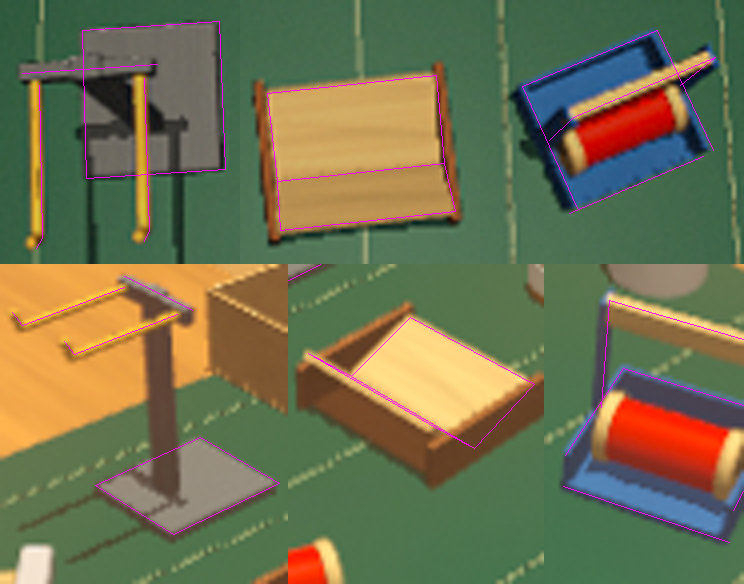

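The overlay agrees to within about 1 px (2–3 mm): ramps, prongs and handle all line up. I'll write a move calculator and go above the handle.

```bash
cat > go.py <<'E'
# usage: go.py object gx gy gz tilt_deg [yaw offset deg]: grip-bar centre (mm, object frame); prints turn & shift from present pose
import sys; from h import *; from bench import ctrl
s=ctrl.read_state(); F=pickle.load(open("fit.pkl","rb"))
k=sys.argv[1]; gx,gy,gz,t=map(float,sys.argv[2:6]); yo=float(sys.argv[6]) if len(sys.argv)>6 else 0
yaw=F[k][2]+np.radians(yo)
Rc=Ro.from_euler("z",yaw)*Ro.from_euler("y",-t,degrees=True)
Rt=Rc*Ro.from_matrix(np.array([[0,1,0],[1,0,0],[0,0,-1]]).T)   # tool x=caddy y, y=caddy x, z=-z
g=place(F[k],[[gx,gy,gz]])[0]; T=g+Rt.apply([0,0,.011])
R0=Ro.from_euler("xyz",s["orientation"]); d=R0.inv().apply(T-s["tcp_pos"])*1000
print("turn",np.round((R0.inv()*Rt).as_rotvec(),3),"shift",np.round(d,1))
print("t",round(s["clock"],2),"tcp",np.round(s["tcp_pos"],4),"rpy",np.round(s["orientation"],3),"gap",np.round(s["finger_gap"],3),"ff",np.round(s["finger_force"],1),"F",np.round(s["contact_force"],1),"q",np.round(s["joint_positions"],2))
E
python3 go.py caddy 5 0 238 0
```

```text
turn [-0.002  0.001  0.887] shift [-676.8 -628.4   12.4]
t 0.1 tcp [0.1767 0.5466 0.2385] rpy [-3.14  -0.     2.829] gap 1.0 ff 0.0 F [ 0.3 -0.1  0. ] q [1.15 0.38 0.08 1.27 0.   1.46]
```

```bash
python3 -m inch '[[0,0,0.1,-30,-28,0,0],[0,0,0.2,-80,-74,0,0],[0,0,0.3,-110,-102,0,0],[0,0,0.4,-140,-130,0,0],[0,0,0.5,-170,-158,0,0],[0,0,0.6,-200,-186,0,0],[0,0,0.7,-230,-214,0,0],[0,0,0.8,-260,-242,0,0],[0,0,0.88,-290,-270,0,0],[0,0,0.88,-320,-298,0,0],[0,0,0.88,-350,-325,0,0],[0,0,0.88,-350,-325,0,0]]'; python3 go.py caddy 5 0 226 0
```

```text
clock: 1.1
tcp_pos: [0.4114, 0.1266, 0.2391]
orientation: [3.142, 0.002, 1.945]
contact_force: [0.8, 0.1, -0.1]
finger_gap: 0.996
finger_force: 0.0
turn [0.    0.002 0.003] shift [-438.3   59.7   24.8]
t 1.1 tcp [0.4114 0.1266 0.2391] rpy [3.142e+00 2.000e-03 1.945e+00] gap 0.996 ff 0.0 F [ 0.8  0.1 -0.1] q [ 0.15  0.09 -0.3   1.19 -0.    1.35]
```

```bash
python3 -m inch '[[0,0,0,-30,4,0,0],[0,0,0,-70,10,0,0],[0,0,0,-110,15,0,0],[0,0,0,-150,20,0,0],[0,0,0,-190,26,0,0],[0,0,0,-230,31,0,0],[0,0,0,-270,37,0,0],[0,0,0,-310,42,0,0],[0,0,0,-350,48,0,0],[0,0,0,-390,53,0,0],[0,0,0,-420,57,0,0],[0,0,0.003,-438,60,0,0]]'; python3 -m inch '[[0,0,0,0,0,0,0],[0,0,0,0,0,0,0]]' ; python3 go.py caddy 5 0 226 0
python3 - <<'E'
from bench import *
import cv2,numpy as np
c=camera_info("wrist"); im=read_camera("wrist"); t=read_camera("top"); s=read_camera("side")
import pickle; pickle.dump((c,im),open("w1.pkl","wb"))
from h import *
F=pickle.load(open("fit.pkl","rb"))["caddy"]
o=im[:,:,::-1].copy()
for l in [[(5,55,128),(5,-55,128)],[(-52,-59,36),(52,-59,36),(52,59,36),(-52,59,36)],[(-52,59,8),(-52,-59,8)]]:
    cv2.polylines(o,[proj(c,place(F,l)).round().astype(int).reshape(-1,1,2)],False,(255,0,255),1)
cv2.imwrite("pics/w1.png",o)
E
```

```text
clock: 2.1
tcp_pos: [0.6279, -0.2582, 0.2377]
orientation: [-3.141, -0.0, 1.943]
contact_force: [-0.6, -0.3, 0.7]
finger_gap: 1.001
finger_force: 0.0
clock: 2.27
tcp_pos: [0.6271, -0.2553, 0.2379]
orientation: [-3.141, -0.002, 1.945]
contact_force: [0.0, -0.6, 0.8]
finger_gap: 0.999
finger_force: 0.0
turn [-0.001 -0.002  0.003] shift [-4.1 -1.5 22.9]
t 2.27 tcp [ 0.6271 -0.2553  0.2379] rpy [-3.141e+00 -2.000e-03  1.945e+00] gap 0.999 ff 0.0 F [ 0.  -0.6  0.8] q [-0.48  0.61  0.45  1.41  0.    0.72]
```

View pics/w1.png

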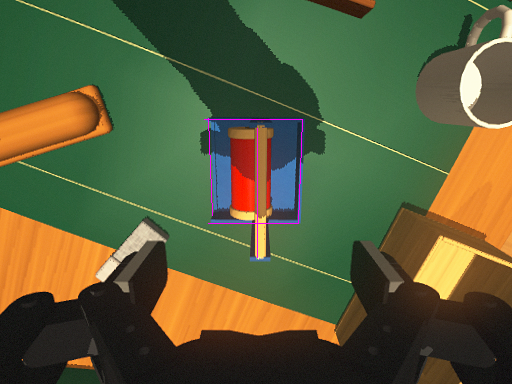

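The wrist view shows the projected caddy outline matching the real one (tray 208–302 × 118–222, bar at column ~261). I'll descend and grip.

```bash
python3 -m inch '[[0,0,0.003,-4,-1.5,10,0],[0,0,0.003,-4,-1.5,35,0],[0,0,0.003,-4,-1.5,60,0],[0,0,0.003,-4,-1.5,85,0],[0,0,0.003,-4,-1.5,105,0],[0,0,0.003,-4,-1.5,120,0],[0,0,0.003,-4,-1.5,128,0],[0,0,0.003,-4,-1.5,131,0],[0,0,0.003,-4,-1.5,131,0],[0,0,0.003,-4,-1.5,131,0]]'; python3 go.py caddy 5 0 118 0
```

```text
clock: 3.25
tcp_pos: [0.6279, -0.2591, 0.1093]
orientation: [3.141, 0.001, 1.943]
contact_force: [-0.1, 0.9, -0.2]
finger_gap: 1.002
finger_force: 0.0
turn [0.001 0.001 0.002] shift [-0.3 -0.9  2.3]
t 3.25 tcp [ 0.6279 -0.2591  0.1093] rpy [3.141e+00 1.000e-03 1.943e+00] gap 1.002 ff 0.0 F [-0.1  0.9 -0.2] q [-0.48  0.65  0.18  1.1   0.    0.71]
```

```bash
python3 -m inch '[[0,0,0,0,-1,2,0.3],[0,0,0,0,-1,2,0.5],[0,0,0,0,-1,2,0.6],[0,0,0,0,-1,2,0.7],[0,0,0,0,-1,2,0.75],[0,0,0,0,-1,2,0.8],[0,0,0,0,-1,2,0.85],[0,0,0,0,-1,2,0.9],[0,0,0,0,-1,2,0.95],[0,0,0,0,-1,2,1],[0,0,0,0,-1,2,1],[0,0,0,0,-1,2,1]]' 20; python3 -m inch '[[0,0,0,0,0,0,1],[0,0,0,0,0,0,1],[0,0,0,0,0,0,1],[0,0,0,0,0,0,1]]' 90; python3 go.py caddy 5 0 118 0;  python3 go.py cradle 21 0 270 0
```

```text
clock: 4.25
tcp_pos: [0.6268, -0.2593, 0.1063]
orientation: [3.141, 0.0, 1.943]
contact_force: [2.7, 1.1, -1.4]
finger_gap: 0.113
finger_force: 21.3
clock: 4.58
tcp_pos: [0.6267, -0.2594, 0.1063]
orientation: [3.141, 0.0, 1.943]
contact_force: [3.3, -0.5, -1.2]
finger_gap: 0.103
finger_force: 88.2
turn [0.    0.    0.001] shift [-0.4  0.5 -0.7]
t 4.58 tcp [ 0.6267 -0.2594  0.1063] rpy [3.141 0.    1.943] gap 0.103 ff 88.2 F [ 3.3 -0.5 -1.2] q [-0.49  0.65  0.18  1.1   0.    0.71]
turn [0.    0.    0.289] shift [ 249.9   81.2 -152.7]
t 4.58 tcp [ 0.6267 -0.2594  0.1063] rpy [3.141 0.    1.943] gap 0.103 ff 88.2 F [ 3.3 -0.5 -1.2] q [-0.49  0.65  0.18  1.1   0.    0.71]
```

```bash
python3 -m inch '[[0,0,0,0,0,-2,1],[0,0,0,0,0,-6,1],[0,0,0,0,0,-14,1],[0,0,0,0,0,-24,1],[0,0,0,0,0,-36,1],[0,0,0,0,0,-48,1],[0,0,0,0,0,-60,1],[0,0,0,0,0,-72,1],[0,0,0,0,0,-84,1],[0,0,0,0,0,-94,1],[0,0,0,0,0,-102,1],[0,0,0,0,0,-106,1]]'; python3 go.py cradle 21 0 228 0
python3 - <<'E'
from bench import *
import cv2
cv2.imwrite("pics/s1.png",cv2.resize(read_camera("side")[120:312,180:436,::-1],(768,576)))
E
```

```text
clock: 5.58
tcp_pos: [0.6269, -0.2597, 0.2142]
orientation: [3.14, 0.002, 1.943]
contact_force: [0.5, -0.0, -6.0]
finger_gap: 0.099
finger_force: 87.8
turn [0.002 0.001 0.289] shift [250.2  81.   -3.1]
t 5.58 tcp [ 0.6269 -0.2597  0.2142] rpy [3.140e+00 2.000e-03 1.943e+00] gap 0.099 ff 87.8 F [ 0.5 -0.  -6. ] q [-0.49  0.61  0.39  1.35 -0.    0.71]
```

View pics/s1.png

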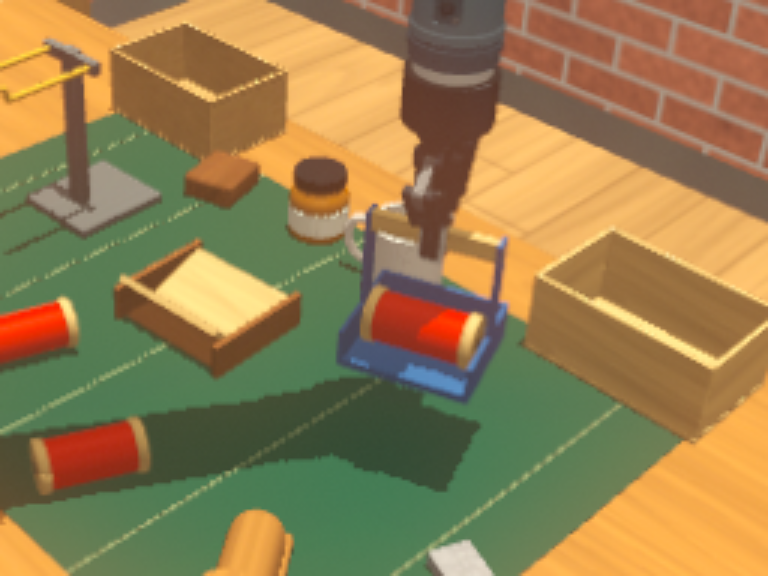

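Lifted level with the spool lying in it. The cradle is clear, and the mug and jar are beyond it. Moving level over the cradle.

```bash
python3 -m inch '[[0,0,0.005,4,2,0,1],[0,0,0.02,15,6,0,1],[0,0,0.04,34,14,0,1],[0,0,0.07,60,24,0,1],[0,0,0.1,90,36,-1,1],[0,0,0.14,122,49,-1,1],[0,0,0.18,155,63,-2,1],[0,0,0.22,186,75,-2,1],[0,0,0.25,212,86,-3,1],[0,0,0.275,232,94,-3,1],[0,0,0.287,242,98,-3,1],[0,0,0.289,245,99,-3,1]]'; python3 -m inch '[[0,0,0,0,0,0,1],[0,0,0,0,0,0,1],[0,0,0,0,0,0,1],[0,0,0,0,0,0,1]]'; python3 go.py cradle 40 0 228 0;python3 go.py cradle 40 0 228 30
```

```text
clock: 6.63
tcp_pos: [0.6288, 0.0079, 0.2144]
orientation: [-3.14, -0.002, 1.657]
contact_force: [-0.4, -0.9, -6.2]
finger_gap: 0.099
finger_force: 87.7
clock: 6.97
tcp_pos: [0.6297, 0.0037, 0.2151]
orientation: [-3.141, 0.0, 1.652]
contact_force: [0.5, -0.3, -5.2]
finger_gap: 0.099
finger_force: 87.7
turn [-0.     0.    -0.001] shift [ 0.7  0.8 -1.9]
t 6.97 tcp [0.6297 0.0037 0.2151] rpy [-3.141  0.     1.652] gap 0.099 ff 87.7 F [ 0.5 -0.3 -5.2] q [-0.09  0.5   0.21  1.28 -0.    1.39]
turn [-0.524  0.001 -0.001] shift [ 0.7  6.3 -3.4]
t 6.97 tcp [0.6297 0.0037 0.2151] rpy [-3.141  0.     1.652] gap 0.099 ff 87.7 F [ 0.5 -0.3 -5.2] q [-0.09  0.5   0.21  1.28 -0.    1.39]
```

```bash
python3 -m inch '[[-0.02,0,0,0.7,1,-2,1],[-0.04,0,0,0.7,1,-2,1],[-0.055,0,0,0.7,1,-2,1],[-0.065,0,0,0.7,1.5,-2,1],[-0.07,0,0,0.7,1.5,-2,1],[-0.07,0,0,0.7,1.5,-2,1],[-0.07,0,0,0.7,1.5,-2,1],[-0.07,0,0,0.7,1.5,-2,1],[-0.07,0,0,0.7,1.5,-2,1],[-0.07,0,0,0.7,1.5,-2,1],[-0.07,0,0,0.7,1.5,-2,1],[-0.07,0,0,0.7,1.5,-2,1]]'; python3 -m inch '[[-0.01,0,0,0,0,0,1],[-0.03,0,0,0,0,0,1],[-0.06,0,0,0,0.5,0,1],[-0.09,0,0,0,1,0,1],[-0.12,0,0,0,1,0,1],[-0.15,0,0,0,1.5,0,1],[-0.18,0,0,0,1.5,0,1],[-0.21,0,0,0,2,0,1],[-0.24,0,0,0,2,0,1],[-0.26,0,0,0,2,0,1],[-0.275,0,0,0,2.5,0,1],[-0.28,0,0,0,2.5,0,1]]';  python3 go.py cradle 40 0 228 30
```

```text
clock: 7.97
tcp_pos: [0.6312, 0.0057, 0.2172]
orientation: [3.072, -0.0, 1.654]
contact_force: [-0.1, 0.3, -5.5]
finger_gap: 0.105
finger_force: 87.8
clock: 8.97
tcp_pos: [0.6325, 0.0059, 0.2171]
orientation: [2.792, -0.0, 1.654]
contact_force: [-0.2, 0.2, -5.8]
finger_gap: 0.1
finger_force: 87.9
turn [-0.174 -0.    -0.   ] shift [-1.3  3.5 -0.2]
t 8.97 tcp [0.6325 0.0059 0.2171] rpy [ 2.792 -0.     1.654] gap 0.1 ff 87.9 F [-0.2  0.2 -5.8] q [-0.12  0.21 -0.27  0.74  0.07  1.38]
```

Now at 20°. Going on slowly to 30°, then checking with the side camera.

```bash
python3 -m inch '[[-0.01,0,0,-1,0,0,1],[-0.03,0,0,-1,0.5,0,1],[-0.05,0,0,-1,1,0,1],[-0.07,0,0,-1,1,0,1],[-0.09,0,0,-1,1.5,0,1],[-0.11,0,0,-1,2,0,1],[-0.13,0,0,-1,2.5,0,1],[-0.145,0,0,-1,3,0,1],[-0.157,0,0,-1,3,0,1],[-0.157,0,0,-1,3,0,1],[-0.157,0,0,-1,3,0,1],[-0.157,0,0,-1,3,0,1]]'; python3 go.py cradle 40 0 168 30
python3 - <<'E'
from bench import *
import cv2,numpy as np
a=read_camera("side")[150:310,170:340,::-1];b=read_camera("top")[110:270,210:340,::-1]
cv2.imwrite("pics/s2.png",cv2.resize(np.hstack([a,b]),None,fx=2.6,fy=2.6,interpolation=cv2.INTER_CUBIC))
E
```

```text
clock: 9.97
tcp_pos: [0.6366, 0.0051, 0.2186]
orientation: [2.635, -0.0, 1.654]
contact_force: [0.7, 0.3, -6.1]
finger_gap: 0.096
finger_force: 87.9
turn [-0.017 -0.    -0.   ] shift [ -0.1 -29.8  52.2]
t 9.97 tcp [0.6366 0.0051 0.2186] rpy [ 2.635 -0.     1.654] gap 0.096 ff 87.9 F [ 0.7  0.3 -6.1] q [-0.14  0.12 -0.46  0.5   0.11  1.37]
```

View pics/s2.png

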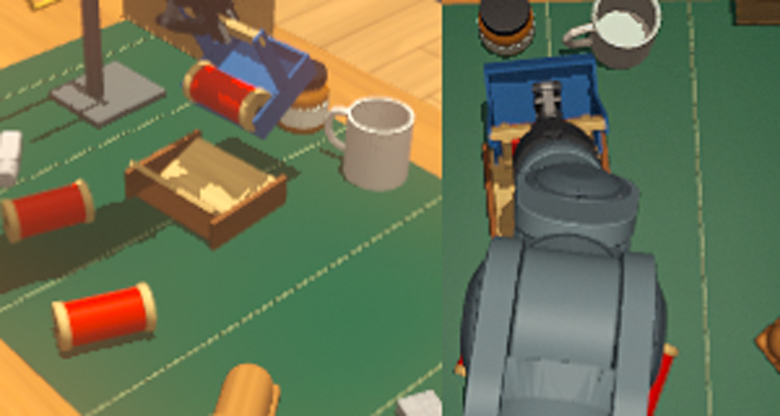

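The spool rests against the lip at 29°, with the cradle below. The jar (top px ~236,118) and mug (~280,121) are close to the caddy's back, so I'll check clearances before lowering.

Run:
```python
from h import *
C=cams()["top"]; F=pickle.load(open("fit.pkl","rb"))["cradle"]
for n,u,z in(("jar",(236,118),.08),("mug",(280,121),.085)):
    r=least_squares(lambda p:proj(C,[[p[0],p[1],z]])[0]-u,[.7,0]).x
    d=r-F[:2];c,s=np.cos(F[2]),np.sin(F[2]);print(n,r.round(3),"in cradle",(c*d[0]+s*d[1]).round(3),(-s*d[0]+c*d[1]).round(3))
for t in(29,35,40):
    a=np.radians(-t)
    f=lambda x,z:(round(np.cos(a)*x+np.sin(a)*z,1),round(-np.sin(a)*x+np.cos(a)*z,1))
    print(t,"lip",f(-57,-110),"corner",f(-57,-118),"back",f(47,-118))
```

```text
jar [0.795 0.044] in cradle 0.207 0.026
mug [ 0.781 -0.089] in cradle 0.182 -0.105
29 lip (np.float64(3.5), np.float64(-123.8)) corner (np.float64(7.4), np.float64(-130.8)) back (np.float64(98.3), np.float64(-80.4))
35 lip (np.float64(16.4), np.float64(-122.8)) corner (np.float64(21.0), np.float64(-129.4)) back (np.float64(106.2), np.float64(-69.7))
40 lip (np.float64(27.0), np.float64(-120.9)) corner (np.float64(32.2), np.float64(-127.0)) back (np.float64(111.9), np.float64(-60.2))
```

```bash
python3 go.py cradle 44.5 0 168 29; python3 go.py cradle 44.5 0 168 29|head -1
```

```text
turn [0.001 0.    0.   ] shift [ -0.1 -26.3  54.4]
t 10.07 tcp [0.6368 0.0051 0.2187] rpy [2.634 0.    1.654] gap 0.102 ff 87.9 F [ 0.3  0.4 -6. ] q [-0.14  0.12 -0.46  0.49  0.11  1.37]
turn [0.001 0.    0.   ] shift [ -0.1 -26.3  54.4]
```

```bash
python3 -m inch '[[0,0,0,0,-1,2,1],[0,0,0,0,-3,6,1],[0,0,0,0,-6,12,1],[0,0,0,0,-9,19,1],[0,0,0,0,-13,26,1],[0,0,0,0,-16,33,1],[0,0,0,0,-19,40,1],[0,0,0,0,-22,46,1],[0,0,0,0,-24,50,1],[0,0,0,0,-26,53,1],[0,0,0,0,-26.3,54.4,1],[0,0,0,0,-26.3,54.4,1]]'; python3 -m inch '[[0,0,0,0,0,0,1],[0,0,0,0,0,0,1],[0,0,0,0,0,0,1]]'; python3 go.py cradle 44.5 0 168 29; python3 go.py cradle 31.6 0 166.8 35; python3 go.py cradle 21 0 164.9 40
```

```text
clock: 11.07
tcp_pos: [0.6398, 0.0055, 0.1578]
orientation: [2.635, -0.0, 1.654]
contact_force: [0.5, 0.0, -4.4]
finger_gap: 0.1
finger_force: 87.9
clock: 11.32
tcp_pos: [0.6404, 0.0053, 0.1589]
orientation: [2.633, 0.0, 1.654]
contact_force: [-0.0, -0.0, -5.4]
finger_gap: 0.102
finger_force: 87.9
turn [0.002 0.    0.   ] shift [-0.1 -0.4  0.4]
t 11.32 tcp [0.6404 0.0053 0.1589] rpy [2.633 0.    1.654] gap 0.102 ff 87.9 F [-0.  -0.  -5.4] q [-0.14  0.18 -0.56  0.33  0.11  1.37]
turn [-0.103  0.     0.   ] shift [ -0.1 -11.1  -4.9]
t 11.32 tcp [0.6404 0.0053 0.1589] rpy [2.633 0.    1.654] gap 0.102 ff 87.9 F [-0.  -0.  -5.4] q [-0.14  0.18 -0.56  0.33  0.11  1.37]
turn [-0.19  0.    0.  ] shift [ -0.1 -20.4  -8.6]
t 11.32 tcp [0.6404 0.0053 0.1589] rpy [2.633 0.    1.654] gap 0.102 ff 87.9 F [-0.  -0.  -5.4] q [-0.14  0.18 -0.56  0.33  0.11  1.37]
```

```bash
python3 -m inch '[[-0.008,0,0,0,-0.9,-0.4,1],[-0.018,0,0,0,-2,-0.8,1],[-0.03,0,0,0,-3.2,-1.4,1],[-0.04,0,0,0,-4.3,-1.9,1],[-0.05,0,0,0,-5.4,-2.4,1],[-0.06,0,0,0,-6.5,-2.9,1],[-0.07,0,0,0,-7.5,-3.3,1],[-0.08,0,0,0,-8.6,-3.8,1],[-0.09,0,0,0,-9.7,-4.2,1],[-0.1,0,0,0,-10.8,-4.7,1],[-0.11,0,0,0,-11.8,-5.1,1],[-0.12,0,0,0,-12.9,-5.5,1]]'; python3 -m inch '[[-0.01,0,0,0,-1.1,-0.4,1],[-0.02,0,0,0,-2.2,-0.8,1],[-0.03,0,0,0,-3.2,-1.2,1],[-0.04,0,0,0,-4.3,-1.6,1],[-0.05,0,0,0,-5.4,-2,1],[-0.06,0,0,0,-6.5,-2.4,1],[-0.068,0,0,0,-7.3,-2.8,1],[-0.07,0,0,0,-7.5,-3,1],[-0.07,0,0,0,-7.5,-3,1],[-0.07,0,0,0,-7.5,-3,1],[-0.07,0,0,0,-7.5,-3,1],[-0.07,0,0,0,-7.5,-3,1]]';python3 -m inch '[[0,0,0,0,0,0,1],[0,0,0,0,0,0,1],[0,0,0,0,0,0,1],[0,0,0,0,0,0,1],[0,0,0,0,0,0,1],[0,0,0,0,0,0,1],[0,0,0,0,0,0,1],[0,0,0,0,0,0,1],[0,0,0,0,0,0,1],[0,0,0,0,0,0,1],[0,0,0,0,0,0,1],[0,0,0,0,0,0,1]]'; python3 go.py cradle 21 0 164.9 40
python3 - <<'E'
from bench import *
import cv2,numpy as np
a=read_camera("side")[150:310,170:340,::-1];b=read_camera("top")[110:270,210:340,::-1]
cv2.imwrite("pics/s3.png",cv2.resize(np.hstack([a,b]),None,fx=2.6,fy=2.6,interpolation=cv2.INTER_CUBIC))
E
```

```text
clock: 12.32
tcp_pos: [0.6264, 0.0042, 0.1573]
orientation: [2.512, 0.0, 1.654]
contact_force: [-0.0, 0.1, -2.0]
finger_gap: 0.1
finger_force: 88.3
clock: 13.32
tcp_pos: [0.6185, 0.0036, 0.155]
orientation: [2.444, 0.0, 1.654]
contact_force: [-0.3, -0.2, -3.4]
finger_gap: 0.099
finger_force: 88.3
clock: 14.32
tcp_pos: [0.6182, 0.0036, 0.1548]
orientation: [2.444, -0.0, 1.654]
contact_force: [-1.1, -0.1, -3.3]
finger_gap: 0.098
finger_force: 88.3
turn [-0.001 -0.     0.   ] shift [-0.2  1.3 -1.1]
t 14.32 tcp [0.6182 0.0036 0.1548] rpy [ 2.444 -0.     1.654] gap 0.098 ff 88.3 F [-1.1 -0.1 -3.3] q [-0.18  0.09 -0.83 -0.03  0.17  1.37]
```

View pics/s3.png

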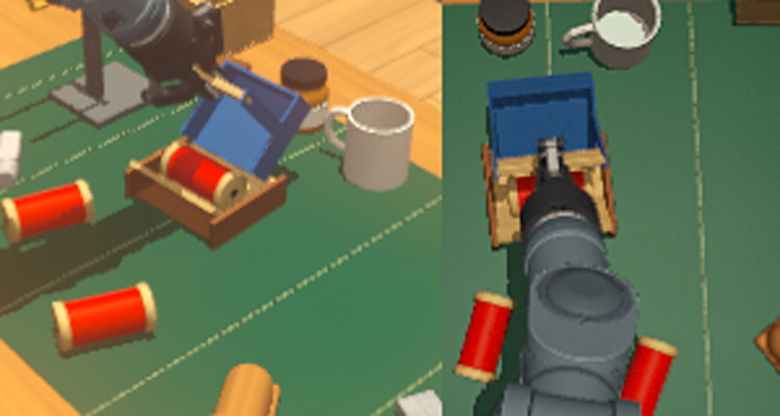

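The spool lies in the cradle, off the lip, at side px (~200,172). The wrist load fell to 3.3 N, which is the empty caddy. Checking that it is still.

```bash
python3 - <<'E'
from bench import *
import numpy as np
np.save("a.npy",read_camera("side"))
E
python3 -m inch '[[0,0,0,0,0,0,1],[0,0,0,0,0,0,1],[0,0,0,0,0,0,1],[0,0,0,0,0,0,1],[0,0,0,0,0,0,1],[0,0,0,0,0,0,1],[0,0,0,0,0,0,1],[0,0,0,0,0,0,1]]'
python3 - <<'E'
from bench import *
import numpy as np
a=np.load("a.npy").astype(int);d=abs(read_camera("side")-a).max(2)[195:240,225:270];print(d.max(),(d>20).sum())
E
python3 go.py cradle 25 0 280 40
```

```text
clock: 15.13
tcp_pos: [0.6182, 0.0036, 0.1547]
orientation: [2.445, -0.0, 1.654]
contact_force: [0.5, 0.2, -3.0]
finger_gap: 0.099
finger_force: 88.3
9 0
turn [-0.001 -0.    -0.   ] shift [ -0.2  78.3 -86.8]
t 15.18 tcp [0.6182 0.0036 0.1547] rpy [ 2.445 -0.     1.654] gap 0.101 ff 88.3 F [ 0.1  0.2 -3.3] q [-0.18  0.09 -0.83 -0.03  0.17  1.37]
```

Spool settled. Lifting straight up with the tilt held.

```bash
python3 -m inch '[[0,0,0,0,1,-1,1],[0,0,0,0,4,-4,1],[0,0,0,0,10,-11,1],[0,0,0,0,18,-20,1],[0,0,0,0,27,-30,1],[0,0,0,0,36,-40,1],[0,0,0,0,45,-50,1],[0,0,0,0,54,-60,1],[0,0,0,0,63,-70,1],[0,0,0,0,71,-79,1],[0,0,0,0,76,-85,1],[0,0,0,0,78,-87,1]]'; python3 go.py cradle 0 0 285 0; python3 go.py cradle 0 0 285 20
```

```text
clock: 16.18
tcp_pos: [0.6232, 0.0038, 0.2741]
orientation: [2.441, 0.001, 1.654]
contact_force: [0.3, 0.5, -3.1]
finger_gap: 0.106
finger_force: 88.3
turn [0.7   0.001 0.   ] shift [  0.1 -25.1 -21. ]
t 16.18 tcp [0.6232 0.0038 0.2741] rpy [2.441e+00 1.000e-03 1.654e+00] gap 0.106 ff 88.3 F [ 0.3  0.5 -3.1] q [-0.18 -0.05 -0.62  0.32  0.17  1.37]
turn [0.351 0.001 0.   ] shift [  0.1 -21.8 -19.1]
t 16.18 tcp [0.6232 0.0038 0.2741] rpy [2.441e+00 1.000e-03 1.654e+00] gap 0.106 ff 88.3 F [ 0.3  0.5 -3.1] q [-0.18 -0.05 -0.62  0.32  0.17  1.37]
```

```bash
python3 -m inch '[[0.02,0,0,0,-2,-1,1],[0.07,0,0,0,-5,-4,1],[0.14,0,0,0,-9,-8,1],[0.21,0,0,0,-13,-11,1],[0.28,0,0,0,-17,-15,1],[0.35,0,0,0,-21.8,-19,1],[0.42,0,0,0,-23,-20,1],[0.49,0,0,0,-24,-21,1],[0.56,0,0,0,-25,-21,1],[0.63,0,0,0,-25,-21,1],[0.68,0,0,0,-25,-21,1],[0.7,0,0,0,-25,-21,1]]'; python3 -m inch '[[0,0,0,0,0,0,1],[0,0,0,0,0,0,1],[0,0,0,0,0,0,1]]';python3 go.py stand -65 0 260 0;python3 go.py stand -150 0 280 0
python3 - <<'E'
from bench import *
import cv2,numpy as np
a=read_camera("side")[100:290,150:340,::-1];b=read_camera("top")[110:270,120:340,::-1]
np.save("pics/side1.npy",a)
h=lambda i,f:cv2.resize(i,None,fx=f,fy=f,interpolation=cv2.INTER_CUBIC)
a=h(a,2.0);b=h(b,1.8);o=np.zeros((max(a.shape[0],b.shape[0]),a.shape[1]+b.shape[1],3),np.uint8);o[:a.shape[0],:a.shape[1]]=a;o[:b.shape[0],a.shape[1]:]=b
cv2.imwrite("pics/s4.png",o);print(o.shape)
E
```

```text
clock: 17.18
tcp_pos: [0.5911, 0.0013, 0.2704]
orientation: [-3.136, -0.001, 1.654]
contact_force: [0.7, 0.2, -3.3]
finger_gap: 0.101
finger_force: 88.2
clock: 17.43
tcp_pos: [0.5898, 0.0012, 0.2714]
orientation: [-3.14, -0.0, 1.654]
contact_force: [0.1, 0.0, -3.5]
finger_gap: 0.1
finger_force: 88.2
turn [-0.002 -0.     0.042] shift [261.4   2.5  22.5]
t 17.43 tcp [0.5898 0.0012 0.2714] rpy [-3.14  -0.     1.654] gap 0.1 ff 88.2 F [ 0.1  0.  -3.5] q [-0.11  0.41  0.21  1.37 -0.    1.38]
turn [-0.002 -0.     0.042] shift [265.  -82.4   2.6]
t 17.43 tcp [0.5898 0.0012 0.2714] rpy [-3.14  -0.     1.654] gap 0.1 ff 88.2 F [ 0.1  0.  -3.5] q [-0.11  0.41  0.21  1.37 -0.    1.38]
(380, 776, 3)
```

View pics/s4.png

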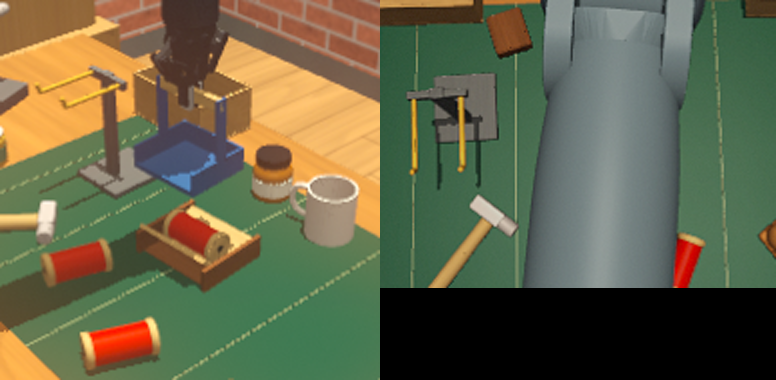

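Caddy level and empty, spool seated in the cradle at side-crop px (197,233). The stand is clear. I'll approach in front of the prong tips with the tray below prong level.

```bash
python3 -m inch '[[0,0,0,1,-4,2,1],[0,0,0,5,-15,7,1],[0,0,0.005,14,-33,15,1],[0,0,0.01,30,-52,23,1],[0,0,0.015,54,-68,29,1],[0,0,0.02,84,-78,32,1],[0,0,0.025,118,-82,33,1],[0,0,0.03,152,-82,33,1],[0,0,0.035,186,-82,33,1],[0,0,0.04,216,-82,33,1],[0,0,0.042,240,-82,33,1],[0,0,0.042,256,-82,33,1]]';python3 -m inch '[[0,0,0,6,0,0,1],[0,0,0,9,0,0,1],[0,0,0,9,0,0,1],[0,0,0,9,0,0,1],[0,0,0,9,0,0,1]]'; python3 go.py stand -150 0 250 0;python3 go.py stand -68 0 235 0
python3 - <<'E'
from bench import *
from h import *
F=pickle.load(open("fit.pkl","rb"))["stand"]
c=camera_info("wrist");im=read_camera("wrist")[:,:,::-1].copy();raw=im.copy()
for y in(35,-35):
    cv2.polylines(im,[proj(c,place(F,[(-8,y,200),(-110,y,200),(-118,y,214)])).round().astype(int).reshape(-1,1,2)],False,(255,0,255),1)
b=read_camera("side")[100:290,130:320,::-1]
o=np.zeros((384,780,3),np.uint8);o[:,:400]=im[:,60:460];o[:380,400:780]=cv2.resize(b,(380,380),interpolation=cv2.INTER_CUBIC)
cv2.imwrite("pics/s5.png",o)
E
```

```text
clock: 18.53
tcp_pos: [0.4854, 0.2519, 0.2391]
orientation: [-3.139, -0.001, 1.614]
contact_force: [-0.7, -0.2, -3.5]
finger_gap: 0.097
finger_force: 88.2
clock: 18.95
tcp_pos: [0.4863, 0.2574, 0.2389]
orientation: [-3.139, 0.001, 1.61]
contact_force: [0.2, 0.7, -4.4]
finger_gap: 0.102
finger_force: 88.2
turn [-0.003  0.001 -0.001] shift [ 1.2 -0.6 -0.1]
t 18.95 tcp [0.4863 0.2574 0.2389] rpy [-3.139e+00  1.000e-03  1.610e+00] gap 0.102 ff 88.2 F [ 0.2  0.7 -4.4] q [0.37 0.33 0.01 1.25 0.   1.9 ]
turn [-0.003  0.001 -0.001] shift [ 1.3 81.4 14.7]
t 18.95 tcp [0.4863 0.2574 0.2389] rpy [-3.139e+00  1.000e-03  1.610e+00] gap 0.102 ff 88.2 F [ 0.2  0.7 -4.4] q [0.37 0.33 0.01 1.25 0.   1.9 ]
```

View pics/s5.png

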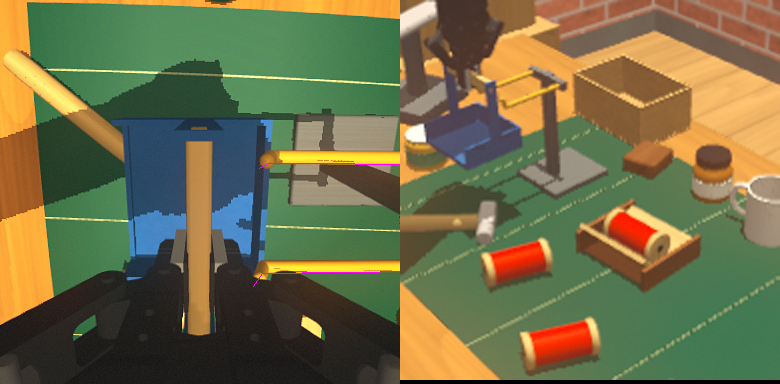

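The wrist view has the prong tips at about (267,158) and (262,268), within ~5 px (3 mm) of the model and well inside the straps. Advancing over the prongs.

```bash
python3 -m inch '[[0,0,0,0,1,0,1],[0,0,0,0,5,0,1],[0,0,0,0,12,0,1],[0,0,0,0,21,0,1],[0,0,0,0,31,0,1],[0,0,0,0,41,0,1],[0,0,0,0,51,0,1],[0,0,0,0,61,0,1],[0,0,0,0,70,0,1],[0,0,0,0,77,0,1],[0,0,0,0,81,0,1],[0,0,0,0,82,0,1]]'; python3 -m inch '[[0,0,0,0,0,2,1],[0,0,0,0,0,6,1],[0,0,0,0,0,11,1],[0,0,0,0,0,16,1],[0,0,0,0,0,21,1],[0,0,0,0,0,26,1],[0,0,0,0,0,30,1],[0,0,0,0,0,33,1],[0,0,0,0,0,35,1],[0,0,0,0,0,36,1],[0,0,0,0,0,36,1],[0,0,0,0,0,36,1]]';python3 go.py stand -66 0 210 0
```

```text
clock: 20.05
tcp_pos: [0.5692, 0.2618, 0.2382]
orientation: [-3.139, 0.0, 1.611]
contact_force: [-0.5, -0.3, -4.0]
finger_gap: 0.102
finger_force: 88.2
clock: 21.05
tcp_pos: [0.5681, 0.2619, 0.2028]
orientation: [-3.139, -0.0, 1.612]
contact_force: [-1.3, -0.5, -3.4]
finger_gap: 0.102
finger_force: 88.3
turn [-0.003 -0.     0.   ] shift [-0.1  1.5  3.8]
t 21.05 tcp [0.5681 0.2619 0.2028] rpy [-3.139 -0.     1.612] gap 0.102 ff 88.3 F [-1.3 -0.5 -3.4] q [0.33 0.5  0.17 1.25 0.   1.86]
```

```bash
python3 -m inch '[[0,0,0,0,0,1,1],[0,0,0,0,0,2,1],[0,0,0,0,0,2.5,1],[0,0,0,0,0,3,1],[0,0,0,0,0,3,1],[0,0,0,0,0,3,1]]'; python3 -m inch '[[0,0,0,0,0,0.5,1],[0,0,0,0,0,1,1],[0,0,0,0,0,1,1],[0,0,0,0,0,1,1]]'
```

```text
clock: 21.55
tcp_pos: [0.568, 0.2619, 0.1996]
orientation: [-3.139, 0.0, 1.612]
contact_force: [-0.3, 1.2, -3.5]
finger_gap: 0.1
finger_force: 88.3
clock: 21.88
tcp_pos: [0.568, 0.2619, 0.1985]
orientation: [-3.139, 0.0, 1.612]
contact_force: [-0.1, 0.2, -3.5]
finger_gap: 0.1
finger_force: 88.3
```

```bash
for i in 1 2; do python3 -m inch '[[0,0,0,0,0,0.5,1],[0,0,0,0,0,1,1],[0,0,0,0,0,1,1],[0,0,0,0,0,1,1]]' | grep -E "tcp|contact"; done
```

```text
tcp_pos: [0.5681, 0.2619, 0.1979]
contact_force: [0.0, -0.1, -1.3]
tcp_pos: [0.5682, 0.2619, 0.1978]
contact_force: [-2.4, -1.4, 5.2]
```

On the prongs (vertical force reversed). Opening partway.

```bash
python3 -m inch '[[0,0,0,0,0,-0.7,1],[0,0,0,0,0,-0.7,1],[0,0,0,0,0,-0.7,0.85],[0,0,0,0,0,-0.7,0.8],[0,0,0,0,0,-0.7,0.75],[0,0,0,0,0,-0.7,0.7],[0,0,0,0,0,-0.7,0.65],[0,0,0,0,0,-0.7,0.6],[0,0,0,0,0,-0.7,0.6],[0,0,0,0,0,-0.7,0.6],[0,0,0,0,0,-0.7,0.6],[0,0,0,0,0,-0.7,0.6]]' 20; python3 go.py stand -66 0 210 0; python3 -m inch '[[0,0,0,0,0,-2,0.6],[0,0,0,0,0,-6,0.6],[0,0,0,0,0,-12,0.6],[0,0,0,0,0,-20,0.6],[0,0,0,0,0,-30,0.6],[0,0,0,0,0,-40,0.6],[0,0,0,0,0,-55,0.6],[0,0,0,0,0,-70,0.6],[0,0,0,0,0,-85,0.6],[0,0,0,0,0,-100,0.6],[0,0,0,0,0,-110,0.6],[0,0,0,0,0,-110,0.6]]'
python3 - <<'E'
from bench import *
from h import *
a=read_camera("side");t=read_camera("top")
b=a[90:290,130:330,::-1]
o=np.zeros((440,800,3),np.uint8);o[:400,:400]=cv2.resize(b,(400,400),interpolation=cv2.INTER_CUBIC);o[:400,400:]=cv2.resize(t[100:260,110:270,::-1],(400,400),interpolation=cv2.INTER_CUBIC)
cv2.imwrite("pics/s6.png",o)
E
```

```text
clock: 23.55
tcp_pos: [0.568, 0.2619, 0.1973]
orientation: [-3.139, 0.0, 1.612]
contact_force: [-0.1, 0.4, 0.5]
finger_gap: 0.399
finger_force: 0.0
turn [-0.003  0.     0.   ] shift [-0.   1.6 -1.7]
t 23.55 tcp [0.568  0.2619 0.1973] rpy [-3.139  0.     1.612] gap 0.399 ff 0.0 F [-0.1  0.4  0.5] q [0.33 0.5  0.16 1.23 0.   1.86]
clock: 24.55
tcp_pos: [0.5696, 0.2623, 0.3112]
orientation: [3.139, -0.002, 1.612]
contact_force: [-0.5, 0.5, -0.1]
finger_gap: 0.402
finger_force: 0.0
```

View pics/s6.png

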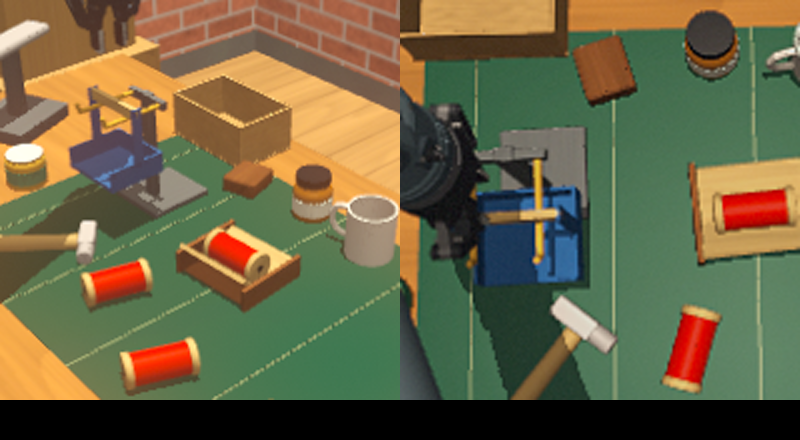

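The caddy hangs level across both prongs (side crop ~(118,140)), the gripper is clear, and the spool is in the cradle. One stillness check, then I hand it in.

```bash
python3 - <<'E'
from bench import *
import numpy as np
np.save("a.npy",read_camera("side"))
E
python3 -m inch '[[0,0,0,0,0,-20,0.6],[0,0,0,0,0,-20,0.6],[0,0,0,0,0,-20,0.6],[0,0,0,0,0,-20,0.6],[0,0,0,0,0,-20,0.6],[0,0,0,0,0,-20,0.6],[0,0,0,0,0,-20,0.6],[0,0,0,0,0,-20,0.6],[0,0,0,0,0,-20,0.6],[0,0,0,0,0,-20,0.6],[0,0,0,0,0,-20,0.6],[0,0,0,0,0,-20,0.6]]' | head -1
python3 - <<'E'
from bench import *
import numpy as np
a=np.load("a.npy").astype(int);d=abs(read_camera("side")-a).max(2);c=(d[130:240,160:290]>25).sum();print(c)
if c<40: print(ctrl.finish_job())
E
```

```text
clock: 25.7
11
the job is handed in; nothing more can be done
None
```

The job is handed in at about 26 s: the spool rolled out at 40° and is settled in the cradle, and the caddy hangs level by its handle across both prongs, with the gripper clear and no sign of anything else disturbed.

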